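Load a bonding jig with two weight cases and set its stop nut

ROBOT

A 6-joint arm with a two-finger parallel gripper is mounted at the origin on the work surface. World frame = base frame: x ahead of the robot, y to its left, z up, the work surface at z = 0. Lengths are in m, angles in rad, forces in N, time in s.
With the tool pointing down it reaches from about 0.375 to 0.925 m from the base axis. Payload 5.7 kg.
Tool frame: the origin (TCP) lies at the very end of the fingers, on their centre line; the grasp point (between the pads) lies arm.pinch_z behind it (arm.pinch_z is the distance from the TCP to the grasp point, in m); y points along the fingers, x is the direction in which the jaws open and shut, and the axes are right-handed (so a half turn about y gives the same grasp; the last joint's range is limited). The gripper opens to 88 mm and grips with 3 to 60 N. Pads are 20 mm wide; open, the fingers measure 115 mm over their backs; the gripper's body (75 mm by 178 mm) begins 61 mm behind the grasp point.
Start: joints at [0.988, 0.359, 1.51, -0, 1.272, -0.115], TCP at [0.271, 0.536, 0.223] pointing down, gripper open.
Joint ranges: [-2.97, 2.97], [-1.01, 2.36], [0.21, 2.38], [-0.96, 4.11], [0.2, 2.71], [-2.98, 2.98]. Speed limits (rad/s): [2.39, 2.39, 3.14, 3.14, 3.14, 3.14].

INTERFACE

Orientations are given as a unit quaternion [x, y, z, w].
In Python, from plant import arm gives the robot as it stands. Calls block until the motion is done:
- arm.reach(position, orientation): joint-space move of the TCP to a pose.
- arm.movel(position, velocity=0.15, attitude=None, threshold=None): straight line of the TCP; attitude=None keeps the orientation; velocity is the mean speed in m/s. With threshold (N) it stops when the force on the tool has changed by that much, and returns True; else False.
- arm.set_joints(angles): joint-space move.
- arm.set_gripper(opening, newtons=None): opening from 0.0 (shut) to 1.0 (fully open); newtons is the grip in N (None keeps the last); returns when the fingers have stopped.
- arm.hold(seconds).
- arm.solve_ik(position, orientation): joint angles nearest the present ones, or None.
- arm.state(): the state.
- arm.camera(name): name is "side" or "top"; returns a dict with "img" (420x560x3 uint8, blue, green, red), "K" (3x3 intrinsics, pixels), "k1" (the pictures are not rectified: a ray, as slopes to the right and down, at radius r is drawn at 1 + k1 r^2 times it, then the intrinsics apply), "R" (3x3) and "t" (3): a world point X has camera coordinates R X + t. Camera axes: x right, y down, z forward; pixel columns grow to the right and rows downward; lengths in m; the calibration is good to about 2 mm. A picture is of the moment at which its call begins. There is no depth.
A pose or a line that the arm cannot do raises arm.Unreachable and nothing moves.
- arm.finish_job(): hands the job in, once; it reports no verdict.
The state is a dict: "time": time; "joints": joint angles; "qd": joint speeds; "tau": joint torques, N m; "position": TCP position; "tcp_rot": TCP orientation; "wrist_force": force on the tool from outside, world axes, zero at the start; "wrist_torque": the same for the moment, N m; "gripper_width": opening from 0.0 (shut) to 1.0 (fully open).
Only numpy, scipy, OpenCV 4.12 (cv2) and the standard library are available. Lean on these libraries where they do the work, as an engineer would, in place of code of your own. Each camera call takes 0.05 s, during which the arm holds its last target. There are 200 camera calls.

TASK

Load the bonding jig: set the blue weight case down squarely on the middle of its aluminium pressing plate, its long sides along the plate's, then the orange case squarely on top of the blue one, without dropping either. Then screw the black knurled stop nut clockwise (seen from above) until it bottoms out, back it off a quarter turn and keep hold of it: finish with the nut still gripped between the fingers. Leave the covered dish, the amber jar and the green puck where they are.

Things in the scene. Friction and masses are not known exactly. Their poses are not given: they have to be found in the camera images.
- seat (a point): Centre of the top face of the aluminium pressing plate (70 mm in x, 104 mm in y), 22 mm above the bench. The plate sits on the jig, a grey fixed base 110 x 265 x 10 mm. z is up; the plate's long side is y; the threaded stop post stands upright 135 mm from here along -y of this frame. The column is built here.
- blue_mid (a point): Centre of the loose blue closed plastic weight case: 56 mm in its x, 88 mm in its y, 32 mm high, 0.25 to 0.5 kg; this point is 16 mm above its underside. It starts flat on the bench and can be gripped from above across its 56 mm width (fingers closing along its x).
- orange_mid (a point): Centre of the loose orange closed plastic weight case: same sizes, axes, mass range and point as the blue one; starts flat on the bench.
- nut_mid (a point): Point on the axis of the black knurled stop nut, half-way up. The nut is a round knob of 42 mm diameter, 30 mm high, its axis vertical; grip it from above across its diameter at any yaw. With the nut fully home this point is 67 mm above the bench. Below it the post is only 28 mm thick; an 18 mm threaded rod stands up through the nut, its end 100 mm above the bench. The frame turns with the nut.
- nut: The same nut; origin on its axis at its underside, x towards the white line on its rim. The nut is captive on its thread and already started.
- nut_turn (a joint): How far the nut is backed off from bottomed out, in rad: 0 = fully home against its stop, growing as the nut is turned counter-clockwise seen from above; 1.571 is a quarter turn off; it starts somewhere between 2.3 and 4.3. The nut rises 4 mm per turn and turns stiffly at about 0.1 N m; it stays where it is left. When home, the white line on its rim points the same way as the red mark on the black disc at the foot of the post (+x of the jig).
- blue_case: The blue case; origin at the centre of its underside.
- orange_case: The orange case; origin at the centre of its underside.
- dish: Bystander: clear covered dish, 84 mm diameter, 16 mm high, a reddish stone chip on it; origin at the centre of its underside. Leave it.
- resin: Bystander: small amber jar with a black cap, 42 mm diameter, 66 mm high; origin at the centre of its underside. Leave it.
- puck: Bystander: green round specimen puck, 32 mm diameter, 20 mm high; origin at the centre of its underside. Leave it.
Things that resemble listed ones, but are neither listed nor needed, are in the scene too. There is more than one size of the orange_case; the job needs the smaller. There is more than one size of the blue_case; the job needs the smaller.

How it is judged:
On the way, in this order (a step that is already met when the one before it is completed fails the run):
1. the blue case lies squarely on the middle of the pressing plate, released (horizontal distance between blue_mid and seat below 0.009 m and z of blue_mid in the frame of seat between 0.011 and 0.021 m and angle between the y axis of blue_mid and the y axis of seat, either way round below 0.14 rad and angle between blue_mid's own z axis and vertical below 0.08 rad and contact force between blue_case and the fingers below 0.2 N and linear speed of blue_case below 0.03 m/s), for 0.2 s.
2. the orange case lies squarely on the blue one, released, the blue one still on the plate (all of step 1 and horizontal distance between orange_mid and blue_mid below 0.009 m and z of orange_mid in the frame of seat between 0.043 and 0.053 m and angle between the y axis of orange_mid and the y axis of blue_mid, either way round below 0.14 rad and angle between orange_mid's own z axis and vertical below 0.08 rad and contact force between orange_case and the fingers below 0.2 N and linear speed of orange_case below 0.03 m/s), for 0.2 s.
3. the stop nut has been screwed down until it bottoms out (value of joint nut_turn below 0.1 rad), for 0.1 s.
At the end, for the whole second after the job is handed in: Blue case flat on the plate, orange flat on blue, each centred within 9 mm, aligned within 8 degrees and untouched; the nut, once bottomed out (within 0.1 rad), still at 90 +/- 24 degrees off its stop, gripped by the fingers (over 2 N) with the grip point within 30 mm of its centre (all of step 2 and value of joint nut_turn between 1.151 and 1.991 rad and velocity of joint nut_turn between -0.1 and 0.1 rad/s and contact force between nut and the fingers above 2 N and distance between the grasp point and nut_mid below 0.03 m); the arm keeps its last pose, push and grip.
It fails at once if the covered dish is knocked over or pushed more than 25 mm (distance of dish from where it was at the start of the episode above 0.025 m or angle between dish's own z axis and vertical above 0.5 rad).
It fails at once if the amber jar is knocked over or pushed more than 25 mm (distance of resin from where it was at the start of the episode above 0.025 m or angle between resin's own z axis and vertical above 0.5 rad).
It fails at once if the green puck is knocked over or pushed more than 25 mm (distance of puck from where it was at the start of the episode above 0.025 m or angle between puck's own z axis and vertical above 0.5 rad).
It fails at once if the blue case is dropped or thrown (faster than 0.5 m/s while not gripped) (linear speed of blue_case above 0.5 m/s and contact force between blue_case and the fingers below 0.2 N).
It fails at once if the orange case is dropped or thrown (faster than 0.5 m/s while not gripped) (linear speed of orange_case above 0.5 m/s and contact force between orange_case and the fingers below 0.2 N).
It also fails if it takes over 72 s, if anything falls off the work surface, if the arm or the gripper's body presses on something with over 40 N, if the wrist force passes 120 N, or if a joint passes its speed limit or range.

## Working session

There is one attempt and no reset: what is moved stays moved. The work goes in short steps, each a Python script; the robot and the scene stay as the last script left them, time stands still between calls to the robot, and variables do not carry over. Pictures are saved under pics/ and viewed, about 8 in all and at most 12, crops included, and the job is handed in when it is done.

```bash
mkdir -p pics; ls; python3 - <<'E'
from plant import arm
import cv2,pickle
d={}
for n in("top","side"):
    c=arm.camera(n);d[n]=c;cv2.imwrite(f"pics/{n}0.png",c["img"]);print(n,c["K"].tolist(),c["k1"],c["R"].round(3).tolist(),c["t"])
pickle.dump(d,open("c0.pkl","wb"))
print(arm.pinch_z,arm.state())
E
```

```text
pics
top [[484.36441859505726, 0.0, 280.8470721088149], [0.0, 484.36441859505726, 214.57104411355638], [0.0, 0.0, 1.0]] -0.06375102290115307 [[0.002, -1.0, 0.001], [-0.984, -0.002, -0.18], [0.18, -0.0, -0.984]] [0.00931376 0.53464358 1.1192249 ]
side [[481.3825985809359, 0.0, 280.0169805590228], [0.0, 481.3825985809359, 214.5251625750375], [0.0, 0.0, 1.0]] -0.15428058221545832 [[0.947, -0.32, -0.009], [-0.204, -0.58, -0.788], [0.247, 0.749, -0.615]] [-0.51099941  0.17059694  0.99947238]
0.0187 {'time': 0.1, 'joints': array([ 9.87924558e-01,  3.59436224e-01,  1.51132264e+00, -2.09379557e-05,
        1.27249707e+00, -1.15112357e-01]), 'qd': array([-4.76886423e-04, -1.60154706e-04, -2.07413034e-03,  8.61745844e-05,
       -1.24750072e-04, -2.63110994e-05]), 'tau': array([ 2.25897202e-04, -5.16361606e+01, -2.71406007e+01,  6.74895686e-02,
        2.75962864e-02, -5.02055826e-06]), 'position': array([0.27020696, 0.53501359, 0.22189231]), 'tcp_rot': array([ 0.60251758,  0.3699824 , -0.37104231, -0.60200763]), 'wrist_force': array([ 0.19261161, -0.09679445,  0.46544671]), 'wrist_torque': array([-0.04887469,  0.01128323, -0.02024435]), 'gripper_width': 1.0013186878729774}
```

View pics/top0.png

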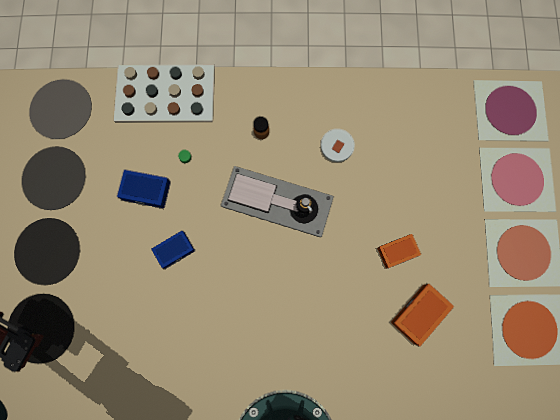

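View pics/side0.png

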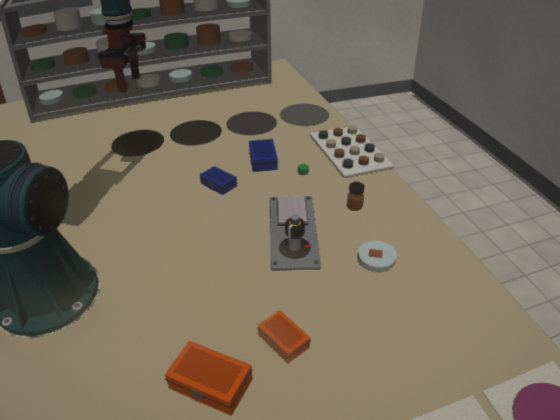

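```bash
cat > h.py <<'E'
import numpy as np, cv2
def rays(c,px):
    u=cv2.undistortPoints(np.float64(px).reshape(-1,1,2),c["K"],np.array([c["k1"],0,0,0.])).reshape(-1,2)
    return np.c_[u,np.ones(len(u))]@c["R"], -c["R"].T@c["t"]
def plane(c,px,z):
    d,C=rays(c,px); return (C+d*((z-C[2])/d[:,2])[:,None])[:,:2]
def blob(m,near=None):
    cs=[k for k in cv2.findContours(m.astype(np.uint8),0,cv2.CHAIN_APPROX_NONE)[0] if cv2.contourArea(k)>80]
    if near is not None: cs.sort(key=lambda k:np.hypot(*(k.reshape(-1,2).mean(0)-near)))
    return cs[0].reshape(-1,2)
def mask(c,col):
    h=cv2.cvtColor(c["img"],cv2.COLOR_BGR2HSV); H,S,V=cv2.split(h)
    if col=="blue": return (H>105)&(H<130)&(S>150)
    return (H<18)&(S>170)&(V>90)
def box(c,k,zt,zb):
    """centre, long-axis angle, size of an upright box from its outline: edges facing away from the camera are at zt, near ones at zb"""
    T=plane(c,k,zt);B=plane(c,k,zb);C=(-c["R"].T@c["t"])[:2]
    r=cv2.minAreaRect(T.astype(np.float32)*1000);q=cv2.boxPoints(r);e=[q[1]-q[0],q[2]-q[1]]
    l=max(e,key=np.linalg.norm);a=np.arctan2(l[1],l[0]);out=np.zeros(2);sz=[]
    for u in(np.array([np.cos(a),np.sin(a)]),np.array([-np.sin(a),np.cos(a)])):
        if (T.mean(0)-C)@u<0:u=-u
        # pixel centres: mask boundary is half a pixel inside
        hi=(T@u).max();lo=(B@u).min() if C@u<(B@u).min() else (T@u).min()
        out+=u*(hi+lo)/2;sz.append((hi-lo).round(4))
    return out,(a+np.pi/2)%np.pi-np.pi/2,sz
E
python3 - <<'E'
from h import *;import pickle
d=pickle.load(open("c0.pkl","rb"));c=d["top"];img=c["img"]
print("cam",[(-d[n]["R"].T@d[n]["t"]).round(3) for n in d])
for col,ps in(("blue",[(173,250),(143,189)]),("orange",[(400,251),(422,314)])):
    for p in ps:
        k=blob(mask(c,col),p);print(col,p,box(c,k,.032,0),box(c,k,.03,0)[0])
cr=lambda x,y,w,h,f:cv2.resize(img[y:y+h,x:x+w],None,fx=f,fy=f,interpolation=cv2.INTER_CUBIC)
j=cr(213,160,130,84,6)
a=cr(113,163,90,112,2.7);b=cr(368,230,90,112,2.7)
o=np.zeros((600,780,3),np.uint8);o[:]=0
s=np.hstack([cr(143,225,65,50,3.7)[:180],cr(368,225,65,50,3.7)[:180]])
o=np.zeros((j.shape[0],780,3),np.uint8);o[:]=j
cv2.imwrite("pics/j.png",o)
sd=d["side"]["img"][180:280,255:335];sd=cv2.resize(sd,None,fx=5,fy=5,interpolation=cv2.INTER_CUBIC)
s2=np.vstack([cr(113,163,90,112,2.2),cr(368,230,90,112,2.2)]);s2=cv2.resize(s2,(int(s2.shape[1]*500/s2.shape[0]),500))
cv2.imwrite("pics/s.png",np.hstack([sd,s2]))
E
```

```text
cam [array([0.324, 0.011, 1.197]), array([ 0.272, -0.813,  0.745])]
blue (173, 250) (array([0.45300125, 0.27553693]), np.float32(-1.019057), [np.float64(0.0848), np.float64(0.0526)]) [0.45311227 0.27580697]
blue (143, 189) (array([0.60596949, 0.35608232]), np.float32(1.3747178), [np.float64(0.1117), np.float64(0.0709)]) [0.60625082 0.35641969]
orange (400, 251) (array([ 0.45161039, -0.28150291]), np.float32(-1.1889746), [np.float64(0.0792), np.float64(0.0551)]) [ 0.45174039 -0.28178216]
orange (422, 314) (array([ 0.29703901, -0.33329142]), np.float32(-0.7521091), [np.float64(0.1229), np.float64(0.0747)]) [ 0.29703268 -0.33364614]
```

View pics/j.png

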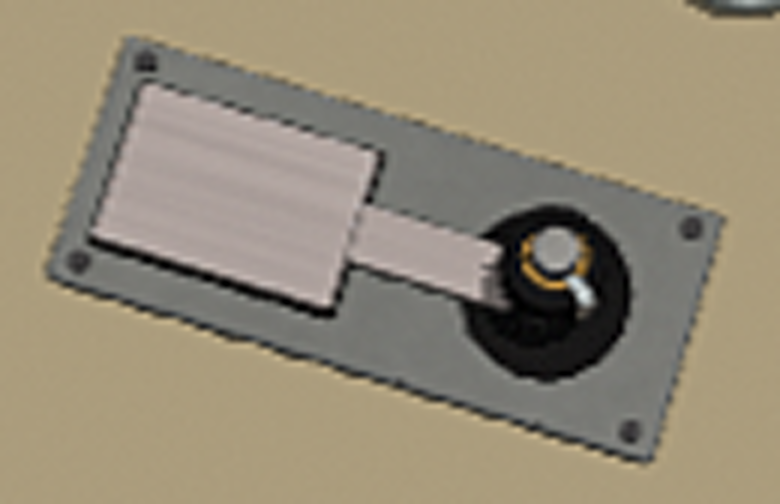

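View pics/s.png

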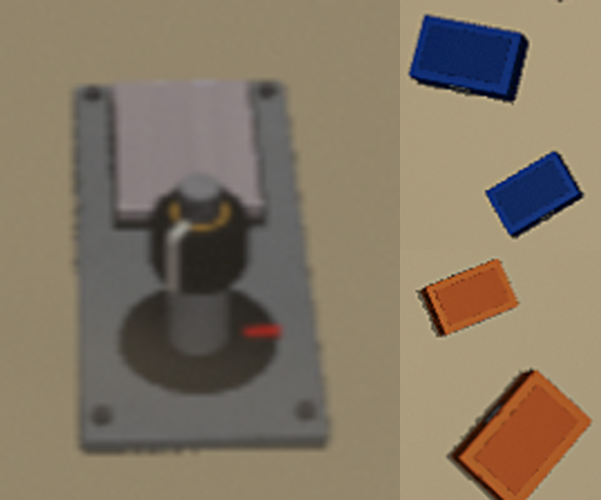

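```bash
sed -i 's/(V>90)/(V>35)/; s/S>150)$/S>130)\&(V>25)/' h.py; python3 - <<'E'
from h import *;import pickle
d=pickle.load(open("c0.pkl","rb"));c=d["top"]
for n,pb,po in(("top",(173,250),(400,251)),("side",(218,180),(284,335))):
    for col,p in(("blue",pb),("orange",po)):
        k=blob(mask(d[n],col),p);b=box(d[n],k,.032,0);print(n,col,b, plane(d[n],[k.mean(0)],.02))
# plate
def plate(c,roi,z,op):
    H,S,V=cv2.split(cv2.cvtColor(c["img"],cv2.COLOR_BGR2HSV));m=np.zeros(V.shape,np.uint8)
    x,y,w,h=roi;m[y:y+h,x:x+w]=((V>135)&(S<45)&((H>140)|(H<12)|(S<12)))[y:y+h,x:x+w]
    m=cv2.morphologyEx(m,cv2.MORPH_OPEN,np.ones((op,op)))
    k=blob(m,(x+w/2,y+h/2));W=plane(c,k,z).astype(np.float32)*1000
    return cv2.minAreaRect(W),cv2.contourArea(k)
print(plate(c,(222,165,75,55),.022,15))
# jig base (grey, low saturation, mid V) outline at z=.010
H,S,V=cv2.split(cv2.cvtColor(c["img"],cv2.COLOR_BGR2HSV));print(V[225,275],S[225,275],H[225,275],V[190,255],S[190,255],H[190,255])
m=np.zeros(V.shape,np.uint8);m[162:242,215:340]=(S<60)[162:242,215:340];m=cv2.morphologyEx(m,cv2.MORPH_CLOSE,np.ones((9,9)))
print("base",box(c,blob(m,(278,202)),.010,0))
# rod end: crop (556,248)
print("rod",plane(c,[(213+556/6,160+248/6)],.1),"line end",plane(c,[(213+588/6,160+304/6)],.075),plane(c,[(213+580/6,160+285/6)],.0835))
E
```

```text
top blue (array([0.45304068, 0.27563775]), np.float32(-1.025428), [np.float64(0.0848), np.float64(0.0527)]) [[0.45150237 0.27405   ]]
top orange (array([ 0.45054437, -0.27860123]), np.float32(-1.1951969), [np.float64(0.0855), np.float64(0.0553)]) [[ 0.45054355 -0.2777935 ]]
side blue (array([0.45784417, 0.29434233]), np.float32(-1.0156696), [np.float64(0.0493), np.float64(0.0195)]) [[0.4561878 0.2885039]]
side orange (array([ 0.45799912, -0.2748448 ]), np.float32(-1.1993868), [np.float64(0.0818), np.float64(0.0389)]) [[ 0.46002463 -0.28146506]]
(((595.3994750976562, 81.2835464477539), (68.91681671142578, 92.73668670654297), 0.08026598393917084), 882.5)
175 70 21 176 25 7
base (array([0.57757991, 0.02050843]), np.float32(1.2694176), [np.float64(0.2648), np.float64(0.109)])
rod [[ 0.55648245 -0.04701646]] line end [[ 0.53930223 -0.06075792]] [[ 0.54522473 -0.05715891]]
```

```bash
cat >> h.py <<'E'
from scipy.spatial.transform import Rotation as Rn
from plant import arm
SEAT=np.array([.596,.0817]);YAW=-.3014;POST=np.array([.5562,-.0472])
def quat(p):
    x=np.array([np.cos(p),np.sin(p),0]);y=np.array([0,0,-1.]);return Rn.from_matrix(np.c_[x,y,np.cross(x,y)]).as_quat()
def over(xy,z,p):
    best=min((q for q in(quat(p),quat(p+np.pi)) if arm.solve_ik([*xy,z],q) is not None),key=lambda q:abs(arm.solve_ik([*xy,z],q)[5]))
    arm.reach([*xy,z],best)
def st(s):
    a=arm.state();print(s,"t%.2f"%a["time"],a["position"].round(4),"F",a["wrist_force"].round(1),"T",a["wrist_torque"].round(2),"w%.3f"%a["gripper_width"],"q6 %.2f"%a["joints"][5]);return a
def pick(xy,p):
    over(xy,.12,p);st("above");hit=arm.movel([*xy,.006],.15,threshold=10);print("hit",hit)
    arm.set_gripper(0.3,30);st("gripped");arm.movel([*xy,.13],.15);st("lifted")
def place(xy,p,z):
    over(xy,z+.06,p);arm.movel([*xy,z+.012],.12);arm.hold(.2);print("touch",arm.movel([*xy,z-.004],.025,threshold=4));st("down")
    arm.set_gripper(1.0);arm.hold(.2);arm.movel([*xy,z+.08],.15);st("released")
E
python3 - <<'E'
from h import *
pick((.453,.2756),-1.0225+np.pi/2)
E
```

```text
above t1.36 [0.4531 0.2765 0.1204] F [ 0.8 -0.  -0.6] T [-0.02  0.01  0.06] w0.999 q6 -0.13
hit False
gripped t2.87 [0.4533 0.2757 0.0063] F [-0.2 -0.1  4.2] T [-0.03  0.08  0.05] w0.634 q6 -0.13
lifted t3.84 [0.4521 0.2752 0.1291] F [-0.2 -0.9 -3.6] T [-0.02  0.04  0.02] w0.634 q6 -0.13
```

```bash
python3 - <<'E'
from h import *
place(SEAT,YAW,.028)
pick((.4505,-.2786),-1.197+np.pi/2)
c=arm.camera("top");cv2.imwrite("pics/b1.png",c["img"])
x=np.zeros(c["img"].shape[:2],bool);x[150:240,200:330]=1
k=blob(mask(c,"blue")&x,(252,190));print(box(c,k,.054,.022))
cv2.imwrite("pics/b1.png",cv2.resize(c["img"][150:290,200:450],None,fx=3,fy=3))
E
```

```text
touch True
down t6.06 [0.596  0.0816 0.0281] F [-0.3 -0.2  3.1] T [-0.02  0.12  0.06] w0.637 q6 0.32
released t7.62 [0.5955 0.0817 0.1075] F [0.2 0.3 0.1] T [-0.07  0.06 -0.05] w1.000 q6 0.32
above t9.07 [ 0.4507 -0.278   0.1196] F [-0.3  0.3 -0.5] T [-0.    0.02  0.01] w1.001 q6 -1.06
hit False
gripped t10.58 [ 0.451  -0.2788  0.0064] F [1.1 0.  4. ] T [ 0.2  -0.18 -0.  ] w0.637 q6 -1.06
lifted t11.56 [ 0.4496 -0.278   0.129 ] F [ 0.1  0.2 -5.4] T [-0.03  0.01  0.03] w0.637 q6 -1.06
(array([0.59479912, 0.08010015]), np.float32(1.2733828), [np.float64(0.0852), np.float64(0.0541)])
```

View pics/b1.png

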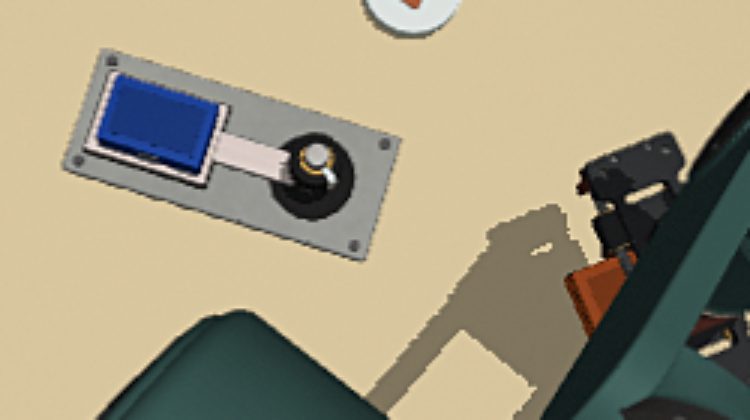

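Blue case sits centred on the plate, at about (160,122) in the crop, and orange is held. Next I place orange and plan the nut stroke.

```bash
python3 - <<'E'
from h import *
place((.5955,.0812),YAW,.060)
for p in np.arange(-3.1,3.2,.4):
    q=arm.solve_ik([*POST,.055],quat(p));print(round(p,2),None if q is None else q.round(2))
over((.45,-.25),.25,0)
import pickle
d={n:arm.camera(n) for n in("top","side")};pickle.dump(d,open("c1.pkl","wb"))
c=d["top"];k=blob(mask(c,"orange"),(252,190));print(box(c,k,.086,.054))
a=cv2.resize(c["img"][150:250,205:345],None,fx=4,fy=4,interpolation=2);b=cv2.resize(d["side"]["img"][180:280,255:335],None,fx=3,fy=4,interpolation=2)
cv2.imwrite("pics/o1.png",np.hstack([a,b]))
E
```

```text
touch True
down t14.30 [0.5955 0.0813 0.0602] F [-0.3  0.2  4.3] T [-0.05  0.17  0.05] w0.638 q6 0.32
released t15.88 [0.5949 0.0812 0.1395] F [-0.3  0.6  0.3] T [-0.1   0.05  0.04] w0.996 q6 0.32
-3.1 [-0.21  0.5   1.77 -0.    0.87  2.89]
-2.7 [-0.21  0.5   1.77 -0.    0.87  2.49]
-2.3 [-0.21  0.5   1.77 -0.    0.87  2.09]
-1.9 [-0.21  0.5   1.77 -0.    0.87  1.69]
-1.5 [-0.21  0.5   1.77 -0.    0.87  1.29]
-1.1 [-0.21  0.5   1.77 -0.    0.87  0.89]
-0.7 [-0.21  0.5   1.77  0.    0.87  0.49]
-0.3 [-0.21  0.5   1.77 -0.    0.87  0.09]
0.1 [-0.21  0.5   1.77 -0.    0.87 -0.31]
0.5 [-0.21  0.5   1.77 -0.    0.87 -0.71]
0.9 [-0.21  0.5   1.77 -0.    0.87 -1.11]
1.3 [-0.21  0.5   1.77 -0.    0.87 -1.51]
1.7 [-0.21  0.5   1.77 -0.    0.87 -1.91]
2.1 [-0.21  0.5   1.77 -0.    0.87 -2.31]
2.5 [-0.21  0.5   1.77 -0.    0.87 -2.71]
2.9 None
(array([0.59465608, 0.08082857]), np.float32(1.2689794), [np.float64(0.0856), np.float64(0.0542)])
```

View pics/o1.png

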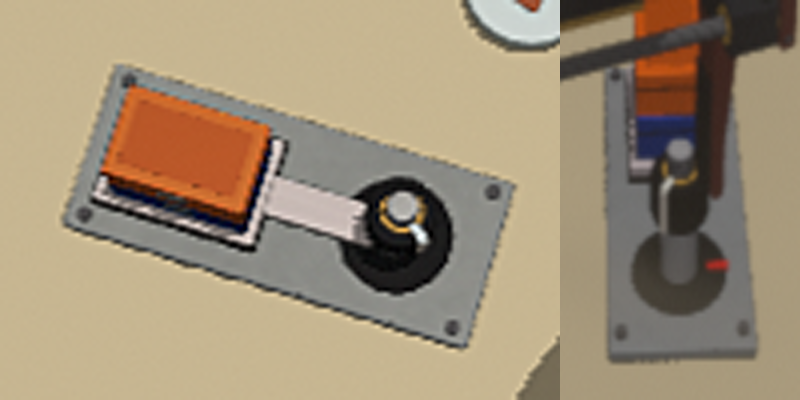

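```bash
cat >> h.py <<'E'
P=np.array([.5568,-.0468])
def turn(p0,z0,dp,stop=None,step=.25):
    """turn p0 by dp (ccw +), following the thread; stop when |Tz change| > stop"""
    t0=arm.state()["wrist_torque"][2];n=int(np.ceil(abs(dp)/step))
    for i in range(1,n+1):
        p=p0+dp*i/n;z=z0+.004*(p-p0)/(2*np.pi)
        arm.set_joints(arm.solve_ik([*P,z],quat(p)));a=arm.state();tz=a["wrist_torque"][2]
        print("p%.2f z%.4f q6 %.3f t%.2f Tz%.3f F"%(p,z,a["joints"][5],a["time"],tz),a["wrist_force"].round(1),"w%.3f"%a["gripper_width"])
        if stop and abs(tz-t0)>stop: break
    return p,z
E
python3 - <<'E'
from h import *
p,z=2.2,.053
arm.reach([*P,.16],quat(p));st("above")
print("hit",arm.movel([*P,z],.12,threshold=8));st("at nut")
arm.set_gripper(0.2,25);st("grip")
p,z=turn(p,z,-3.5,.3)
print(p,z)
E
```

```text
above t18.94 [ 0.5569 -0.0469  0.1601] F [-0.1 -0.5  0.3] T [ 0.06  0.02 -0.  ] w1.000 q6 -2.41
hit False
at nut t19.98 [ 0.5574 -0.047   0.0536] F [0.6 0.4 0.1] T [0.05 0.04 0.01] w1.001 q6 -2.41
grip t20.76 [ 0.5568 -0.0467  0.053 ] F [-0.1  0.3  1.5] T [0.17 0.08 0.03] w0.473 q6 -2.41
p1.95 z0.0528 q6 -2.161 t21.11 Tz-0.034 F [-0.9  3.   1.4] w0.473
p1.70 z0.0527 q6 -1.914 t21.46 Tz-0.046 F [-1.3  5.4  3.3] w0.474
p1.45 z0.0525 q6 -1.664 t21.81 Tz-0.006 F [-0.5  7.1  1.9] w0.475
p1.20 z0.0524 q6 -1.414 t22.16 Tz-0.054 F [-0.   9.7  3.1] w0.475
p0.95 z0.0522 q6 -1.164 t22.51 Tz-0.050 F [-0.3 10.5  2.2] w0.474
p0.70 z0.0520 q6 -0.914 t22.86 Tz-0.129 F [2.4 9.6 2.3] w0.474
p0.45 z0.0519 q6 -0.664 t23.21 Tz-0.057 F [ 2.2 12.3  0.2] w0.476
p0.20 z0.0517 q6 -0.414 t23.56 Tz-0.064 F [ 2.1 13.9 -0.1] w0.474
p-0.05 z0.0516 q6 -0.164 t23.91 Tz-0.091 F [ 4.  13.2 -1.6] w0.477
p-0.30 z0.0514 q6 0.086 t24.26 Tz-0.029 F [ 5.1 14.  -1.2] w0.472
p-0.55 z0.0512 q6 0.336 t24.61 Tz-0.063 F [ 5.4 13.  -2.3] w0.473
p-0.80 z0.0511 q6 0.586 t24.96 Tz-0.127 F [ 6.5 11.7 -4.1] w0.477
p-1.05 z0.0509 q6 0.836 t25.31 Tz-0.099 F [ 6.2 11.5 -4.3] w0.470
p-1.30 z0.0508 q6 1.086 t25.66 Tz-0.118 F [ 6.5  9.8 -5.3] w0.471
-1.2999999999999998 0.05077183079671346
```

```bash
python3 - <<'E'
from h import *
p,z=turn(-1.3,.05077,-1.4,.22,.1)
print(p,z)
for n in("top","side"): cv2.imwrite(f"pics/n_{n}.png",arm.camera(n)["img"])
E
```

```text
p-1.40 z0.0507 q6 1.186 t25.91 Tz-0.099 F [ 7.9  9.2 -5.8] w0.475
p-1.50 z0.0506 q6 1.286 t26.16 Tz-0.116 F [ 7.2  8.9 -4.6] w0.472
p-1.60 z0.0506 q6 1.386 t26.41 Tz-0.077 F [ 6.2  7.9 -5.7] w0.477
p-1.70 z0.0505 q6 1.486 t26.66 Tz-0.105 F [ 6.2  6.8 -4.9] w0.474
p-1.80 z0.0505 q6 1.586 t26.91 Tz-0.071 F [ 6.2  6.  -5.2] w0.475
p-1.90 z0.0504 q6 1.686 t27.16 Tz0.141 F [ 6.2  5.8 -5.3] w0.473
-1.9 0.05038802813657945
```

```bash
python3 - <<'E'
from h import *
p,z=turn(-1.9,.05039,-.15,.35,.05)
print(p,z)
d=[cv2.resize(arm.camera("top")["img"][150:250,240:340],None,fx=4,fy=4,interpolation=2),cv2.resize(arm.camera("side")["img"][180:280,245:345],None,fx=4,fy=4,interpolation=2)]
cv2.imwrite("pics/n1.png",np.hstack(d))
E
```

```text
p-1.95 z0.0504 q6 1.735 t27.51 Tz0.310 F [ 3.5  5.8 -1.5] w0.476
p-2.00 z0.0503 q6 1.785 t27.76 Tz0.406 F [ 1.8  7.3 -0. ] w0.475
p-2.05 z0.0503 q6 1.835 t28.01 Tz0.418 F [0.  8.5 2.8] w0.477
-2.05 0.05029450703414486
```

View pics/n1.png

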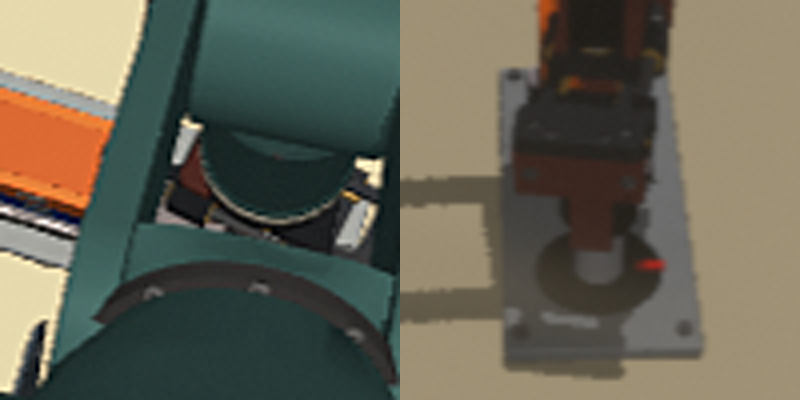

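The torque rose from about -0.1 to a plateau of 0.42 N m after about 4.1 rad. That matches the angle read from the white line, so the nut is home. Next I back off a quarter turn plus about 0.13 rad for grip wind-up.

```bash
python3 - <<'E'
from h import *
arm.hold(.2)
p,z=turn(-2.05,.0503,1.7,None,.2)
arm.hold(.5);st("end")
o=[]
for n,(x,y) in(("top",(200,150)),("side",(230,150))):
    c=arm.camera(n);o.append(cv2.resize(c["img"][y:y+130,x:x+130],None,fx=3,fy=3,interpolation=2))
cv2.imwrite("pics/e.png",np.hstack(o))
E
```

```text
p-1.86 z0.0504 q6 1.646 t28.61 Tz0.100 F [-0.1  7.2  3.4] w0.473
p-1.67 z0.0505 q6 1.457 t28.91 Tz0.080 F [-0.2  7.1  2.6] w0.474
p-1.48 z0.0507 q6 1.268 t29.21 Tz0.095 F [-0.   5.4  2. ] w0.476
p-1.29 z0.0508 q6 1.083 t29.51 Tz0.040 F [0.1 5.6 1.9] w0.474
p-1.11 z0.0509 q6 0.900 t29.81 Tz0.093 F [-0.9  5.4  2.5] w0.478
p-0.92 z0.0510 q6 0.715 t30.11 Tz0.092 F [0.2 4.5 2.6] w0.470
p-0.73 z0.0511 q6 0.527 t30.41 Tz0.119 F [0.9 4.5 1.3] w0.472
p-0.54 z0.0513 q6 0.339 t30.71 Tz0.086 F [2.9 3.7 0.2] w0.476
p-0.35 z0.0514 q6 0.150 t31.01 Tz0.102 F [4.5 3.8 0.1] w0.473
end t31.51 [ 0.5576 -0.0471  0.0515] F [ 4.8  3.1 -0.8] T [ 0.43 -0.62 -0.03] w0.473 q6 0.15
```

View pics/e.png

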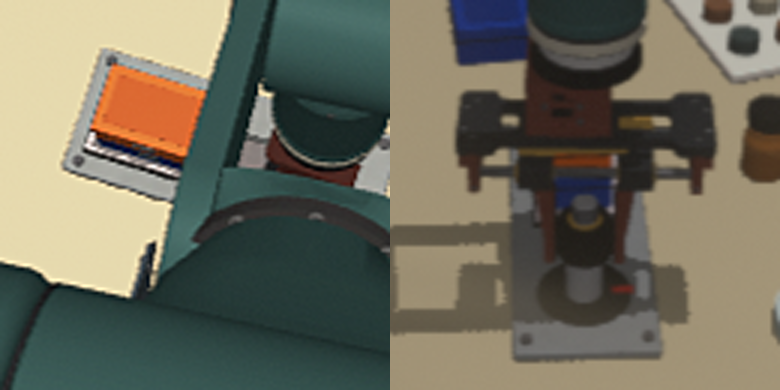

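```bash
python3 - <<'E'
from plant import arm
arm.finish_job()
E
```

```text
the job is handed in; nothing more can be done
```

I placed both cases, screwed the nut home, backed it off about a quarter turn, and handed the job in at about 31.5 s with the nut still gripped. The hand-in gives no verdict.

**Cases:** The top camera put blue about 2 mm and orange about 1.6 mm from the plate centre, both within 0.5° of the plate's long side. In the last pictures the stack looked undisturbed.

**Nut:** It turned about 4.1 rad clockwise. Then the torque climbed to about 0.42 N m and levelled off, which matches the 4.1 rad I read from the white line beforehand. I turned it back 1.70 rad at the wrist; allowing for twist in the grip, that should leave the nut at about 1.5 rad. The commanded grip was 25 N, with the fingers closed to 41.6 mm on the 42 mm nut.

**What I could not confirm:**
- **Final nut angle:** the white line was hidden by the gripper, so the 1.5 rad is inferred from wrist rotation and torque. The last side view only shows that the line no longer faces that camera.
- **Torque sign:** while the nut was turning freely, the torque read with the opposite sign to what I expected (about ±0.1 N m). I put this down to an offset in the sensing, possibly wrist-joint friction, but did not check it.
- **Side view of the cases:** measuring the cases in the side view gave wrong sizes because the colour masks were incomplete, so I discarded it and used the top camera.
- **Bystanders:** I did not re-measure the dish, jar and puck. The arm passed well above them, and the contact forces I printed gave no sign of a knock.

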